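Take the spent filter out of the printer's fume extractor

TASK

Pry the filter housing's cover open with the blade of the scraper, without touching the cover with the gripper, and lay it right back; then lay the scraper flat on the blue mat again. Turn the filter counter-clockwise until its lugs are free, lift it out and set it down gently, upright on the floor of the red tray. Leave the cover open and everything else where it stands.

Things in the scene. Friction and masses are not known exactly. Their poses are not given: they have to be found in the camera images.
- housing: grey filter housing fixed to the bench: 150 (x) x 160 (y) x 120 mm high, open at the top under the cover, walls 5 mm, bay floor 15 mm above the bench. Origin: centre of its underside; +x points from its front (pry notch) to its back (hinge); z up.
- bay (a point): centre of the bay floor on the housing's axis, axes as the housing. Two steel tabs at +x and -x of the bay, at 25 to 35 mm height, hold down the filter's lugs; two plastic blocks stop the turn about 80 degrees counter-clockwise. The filter is free when its x is turned 50 to 75 degrees counter-clockwise (seen from above) from the housing's x, and then lifts straight out
- notch (a point): centre of the pry notch in the middle of the housing's front wall, on the outer face: an opening 90 mm wide (y) and 16 mm high (from 104 to 120 mm above the bench) right under the cover's front edge. Axes as the housing
- hinge_mid (a point): middle of the cover's hinge line, along the housing's y at its back top edge, 120 mm above the bench, 150 mm behind the notch face. Axes as the housing
- cover (a joint): cover of the housing, clear panel in an orange frame, 150 x 160 mm, 5 mm thick, 100 g; rad: 0 shut (flat on the housing's top), 1.57 upright, 2.7 laid right back at its stop. Let go before it is past upright it falls shut, past upright it falls back by itself
- filter: round filter cartridge, 0.3 kg: body 90 mm across and 58 mm high, two lugs at its foot along its +x and -x reaching 55 mm from its axis (16 mm wide, 8 mm high), orange grip bar on top 70 mm long along its x, 16 mm wide (y), from 58 to 92 mm above its underside. Origin: centre of its underside, z up. Locked when its x lies within 0.2 rad of the housing's x, lugs under the tabs
- scraper: print scraper lying flat: green handle 110 x 24 x 22 mm (from 105 mm behind to 5 mm ahead of the origin along x), steel blade 46 mm wide and 2.5 mm thick to 95 mm ahead of the origin (+x), the blade's mid-plane 11 mm above the underside. Origin: on the underside, under the middle of the whole tool; z up; 120 g, balance point about 37 mm behind the origin
- mat: blue tool mat fixed on the bench, 240 (x) x 180 (y) x 3 mm. Origin: centre of its underside
- tray: open red tray for spent filters, fixed, 170 (x) x 160 (y) x 45 mm high, walls 5 mm, floor 5 mm thick. Origin: centre of its underside
- can_white: bystander, leave alone: white spray can with a red band, 64 mm across, 200 mm tall, standing; origin centre of its underside
- can_grey: bystander, leave alone: bare-metal spray can with a yellow band, 64 mm across, 200 mm tall, standing; origin centre of its underside
- screwdriver: bystander, leave alone: red screwdriver 160 mm long lying along its x axis, about 28 mm high; origin on the underside, mid-length
- jar: bystander, leave alone: blue jar, 60 mm across, 75 mm tall, standing; origin centre of its underside
- pliers: bystander, leave alone: red-handled pliers about 150 mm long and 75 mm wide, 18 mm high, lying along x; origin on the underside, mid-length
- caliper: bystander, leave alone: steel caliper, 190 mm long along x, 60 mm wide, 10 mm high, lying flat; origin on the underside, mid-length
There are look-alikes about, which are no part of the job. There is more than one size of the housing; the job needs the smallest.

How it is judged:
By the outcome, as a careful person would: the job done as asked, in the order asked, and still so for the second after the job is handed in, with the robot touching nothing.
It also fails if it takes over 72 s, if anything falls off the work surface, if the arm or the gripper's body presses on something with over 40 N, if the wrist force passes 120 N, or if a joint passes its speed limit or range.

ROBOT

A 6-joint arm with a two-finger parallel gripper is mounted at the origin on the work surface. World frame = base frame: x ahead of the robot, y to its left, z up, the work surface at z = 0. Lengths are in m, angles in rad, forces in N, time in s.
With the tool pointing down it reaches from about 0.4 to 0.925 m from the base axis. Payload 12.5 kg.
Tool frame: the origin (TCP) lies at the centre of the arm's flange, where the gripper is bolted on; the fingertips stand 190 mm ahead of it and the grasp point (between the pads) lies 171 mm ahead of it; z points along the fingers, y is the line along which they close (so a half turn about z gives the same grasp; the last joint's range is limited). The gripper opens to 95 mm and grips with 3 to 60 N. Pads are 20 mm wide; open, the fingers measure 119 mm over their backs; the gripper's body (75 mm by 180 mm) begins 59 mm behind the grasp point.
Start: joints at [-1.437, 0.491, 1.559, -0, 1.092, -0.106], TCP at [0.148, -0.607, 0.405] pointing down, gripper open.
Joint ranges: [-3.1, 3.1], [-0.84, 2.19], [0.05, 2.79], [-1.13, 4.28], [0.06, 2.93], [-2.69, 2.69]. Speed limits (rad/s): [2.22, 2.22, 2.79, 3.14, 3.14, 3.14].

INTERFACE

Orientations are given as a unit quaternion [x, y, z, w].
In Python, from rig import status, vision, job gives the robot as it stands. The module is installed in compiled form; this text tells all that it offers.
- The arm moves only by the tool arm_command, never from a script. Its argument "rows" is a list of rows, each an object of numbers: "x", "y", "z": the shift along the tool's x, y, z in mm; "wx", "wy", "wz": the turn, a rotation vector about the tool's x, y, z in degrees; "grip": the closure, from 0 (fully open) to 1 (shut). In form: [{"x": .., "y": .., "z": .., "wx": .., "wy": .., "wz": .., "grip": ..}, ...]. A call has 1 to 20 rows; each row is the pose to reach, as a shift and turn from the pose commanded when the call began, along the tool's axes at that moment; what a row does not reach only later rows make up. A row lasts 1/10 s, in which the tool goes at most 50 mm and 8.59 degrees, less where a joint would pass 70% of its speed; a pose out of reach is approached as far as the arm can. A call with a gripper value outside its range is refused whole. The fingers move at their own pace and stop on an object; "grip_force" is the grip in N (left out, the last holds). Time passes only in rows, so rows that repeat a pose let the fingers close. It gives the time, the measured TCP pose, the force, the opening and the grip force at its end, in the units of the state.
- status.read_state(): the state, without advancing time (a new reading comes with each control period).
- vision.snapshot(name): name is "side" or "top"; returns a dict with "image" (480x640x3 uint8, blue, green, red), "depth" (480x640 float32, m along the optical axis (not along the pixel's ray), 0 where there is no reading), "fx", "fy", "cx", "cy" (pixels), "R" (3x3) and "t" (3): a world point X has camera coordinates R X + t. Camera axes: x right, y down, z forward; pixel columns grow to the right and rows downward; lengths in m; the calibration is good to about 2 mm. A picture is of the moment at which its call begins.
- job.hand_in(): hands the job in; it is judged then, once.
The state is a dict: "time": time; "joints": joint angles; "joint_velocities": joint speeds; "tau": joint torques, N m; "ee_pos": TCP position; "tool_rot": TCP orientation; "ft_force": force on the tool from outside, world axes, zero at the start; "wrist_torque": the same for the moment, N m; "opening": finger opening in m; "finger_force": force on a finger pad.
Only numpy, scipy, OpenCV 4.12 (cv2) and the standard library are available. Lean on these libraries where they do the work, as an engineer would, in place of code of your own. Each camera call takes 0.05 s, during which the arm holds its last target. There are 200 camera calls.

## Working session

There is one attempt and no reset: what is moved stays moved. The work goes in short steps, Python scripts to look and compute and a tool call to move; the robot and the scene stay as the last step left them, time stands still between calls to the robot, and variables do not carry over. Pictures are saved under pics/ and viewed, at most 10 in all, crops included, and the job is handed in when it is done.

Besides the shell and the picture viewer there is one more tool, called after "Call:" as name(argument=value, ...), one argument or row to a line, values as JSON. arm_command: Moves the arm, as the interface text tells. Its arguments: {"type":"object","properties":{"rows":{"type":"array","items":{"type":"object","properties":{"x":{"type":"number"},"y":{"type":"number"},"z":{"type":"number"},"wx":{"type":"number"},"wy":{"type":"number"},"wz":{"type":"number"},"grip":{"type":"number"}}}},"grip_force":{"type":"number"}},"required":["rows"]}

```bash
mkdir -p pics; cat > h.py <<'E'
import numpy as np, cv2
from rig import status, vision, job
def snap(n):
    s=vision.snapshot(n); np.savez('%s.npz'%n,**s); return s
def load(n): return dict(np.load('%s.npz'%n))
def cloud(s):
    v,u=np.mgrid[0:480,0:640]; d=s['depth']
    P=np.stack([(u-s['cx'])/s['fx']*d,(v-s['cy'])/s['fy']*d,d],-1)
    W=(P-s['t'])@s['R']; W[d==0]=np.nan
    return W
E
python3 - <<'E'
from h import *
for n in('top','side'):
    s=snap(n); cv2.imwrite('pics/%s0.png'%n,s['image']); print(n,s['fx'],s['cx'],s['cy'],s['R'].round(3).tolist(),s['t'].round(3))
print(status.read_state())
E
```

```text
top 565.6904772884268 320.27969317844065 241.1735693358413 [[-0.004, -1.0, -0.014], [-0.993, 0.005, -0.114], [0.114, 0.014, -0.993]] [0.032 0.439 1.626]
side 580.345186275429 316.2937156012146 234.86435570767657 [[0.976, -0.216, 0.008], [-0.147, -0.692, -0.707], [0.159, 0.689, -0.707]] [-0.417  0.136  1.692]
{'time': 0.1, 'joints': array([-1.43663273e+00,  4.91501299e-01,  1.55939617e+00, -1.73680835e-07,
        1.09169240e+00, -1.05595525e-01]), 'joint_velocities': array([ 1.21006320e-03, -7.15903947e-04, -1.25499653e-03, -5.40584206e-04,
       -3.96977206e-05, -7.62306528e-04]), 'tau': array([ 2.33507162e-03, -6.13623261e+01, -2.58606756e+01,  6.94225612e-02,
        4.70062438e-02, -5.97930307e-05]), 'ee_pos': array([ 0.14843892, -0.60708804,  0.4042162 ]), 'tool_rot': array([ 9.92822918e-01,  1.19592660e-01, -7.19891944e-06, -4.98555422e-04]), 'ft_force': array([-0.64181311, -0.40901623,  0.85268454]), 'wrist_torque': array([0.04084048, 0.02959152, 0.01423195]), 'finger_force': 0.0, 'opening': 0.09497349317230891}
```

View pics/top0.png

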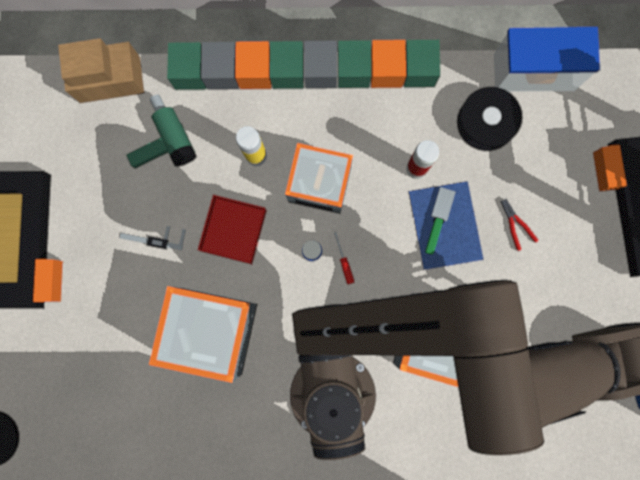

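View pics/side0.png

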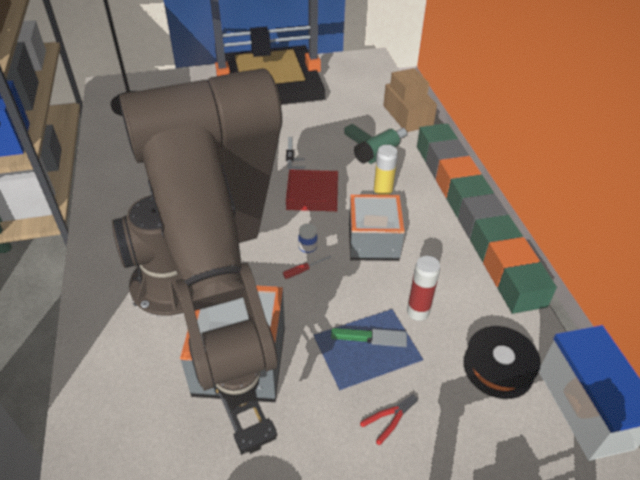

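Both views show three orange-framed housings. In the top view they are at (320,175), (200,333) and half-hidden under the arm at (430,370). The scraper lies on the mat at (440,220), the tray is at (232,229), the cans are at (252,145) and (423,158), and the jar is at (312,250). I'll measure the housing candidates and take close crops.

```bash
python3 - <<'E'
from h import *
def rect(W,m,name):
    m=m.astype(np.uint8); n,l,st,c=cv2.connectedComponentsWithStats(m)
    for i in range(1,n):
        if st[i,4]<60: continue
        P=W[l==i]; P=P[~np.isnan(P[:,0])]
        if len(P)<30: continue
        zm=np.median(P[:,2]); P=P[abs(P[:,2]-zm)<.012]
        r=cv2.minAreaRect((P[:,:2]*1000).astype(np.float32))
        print(name,'px',c[i].round(),'n',len(P),'z',zm.round(4),'rect',np.round(r[0],1),np.round(r[1],1),round(r[2],1))
for n in('top','side'):
    s=load(n); W=cloud(s); hsv=cv2.cvtColor(s['image'],cv2.COLOR_BGR2HSV); H,S,V=[hsv[...,i].astype(int) for i in range(3)]
    print(n)
    rect(W,(H>4)&(H<18)&(S>150)&(V>120)&(W[...,2]>.05)&(W[...,2]<.3),'orange')
    rect(W,(H>105)&(H<125)&(S>90)&(W[...,2]<.015),'mat')
    rect(W,((H<4)|(H>175))&(S>150)&(W[...,2]<.06),'red')
    rect(W,(H>45)&(H<80)&(S>120)&(W[...,2]<.06),'green')
s=load('top')['image'];t=load('side')['image']
a=cv2.resize(s[125:225,270:370],(400,400),interpolation=cv2.INTER_CUBIC)
b=cv2.resize(t[175:275,330:430],(400,400),interpolation=cv2.INTER_CUBIC)
cv2.imwrite('pics/crop1.png',np.hstack([a,b]))
# camera-calibrated bench check
for n in('top','side'):
    W=cloud(load(n)); z=W[...,2]; print(n,'bench z',np.nanmedian(z[(abs(z)<.02)]))
E
```

```text
top
orange px [389.  61.] n 1243 z 0.0888 rect [ 965.7 -172.8] [ 95.7 115.9] 90.0
orange px [252.  62.] n 1240 z 0.088 rect [965.9 226.8] [116.2  95.6] 0.5
orange px [318. 176.] n 624 z 0.125 rect [614.3  32.3] [158.8 151.2] 76.8
orange px [614. 167.] n 723 z 0.0703 rect [ 644.8 -812.3] [119.6  57.3] 7.2
orange px [ 44. 280.] n 858 z 0.0678 rect [327.7 818.6] [120.2  62.3] 0.1
orange px [199. 333.] n 1624 z 0.1737 rect [180.1 346.3] [224.3 207.9] 78.0
orange px [424. 372.] n 337 z 0.1745 rect [  85.  -253.9] [151.7  37.6] 73.2
mat px [447. 227.] n 3655 z 0.0029 rect [ 489.  -340.6] [235.3 178.1] 9.5
red px [232. 229.] n 2622 z 0.0052 rect [477.3 291.6] [146.4 159.6] 75.4
red px [514. 233.] n 121 z 0.0149 rect [ 460.1 -536.3] [96.6 15.9] 13.2
red px [526. 228.] n 110 z 0.0162 rect [ 476.8 -571.1] [93.6 13.1] 38.1
red px [347. 270.] n 161 z 0.0236 rect [353.2 -46.1] [72.9 19.5] 15.7
green px [434. 236.] n 289 z 0.0245 rect [ 452.9 -301.3] [ 22.6 108.5] 72.5
side
orange px [576.  66.] n 1009 z 0.163 rect [1607.7  756.2] [1080.8   25.9] 89.9
orange px [312.  63.] n 68 z 0.0902 rect [ 634
[... 1011 characters left out ...]
] n 108 z -0.1541 rect [ 380.7 1677.6] [143.3  43.9] 7.4
mat px [ 19. 103.] n 26 z -0.066 rect [-610.4 1220.8] [ 7.2 70.4] 1.6
mat px [  8. 134.] n 89 z -0.1141 rect [-640.1 1034.8] [64.3 36.5] 3.7
mat px [380. 321.] n 423 z 0.0044 rect [ 527.4 -279. ] [134.   68.1] 8.8
mat px [366. 360.] n 2621 z 0.0043 rect [ 492.3 -358.6] [233.1 142. ] 9.5
red px [302. 177.] n 81 z 0.0184 rect [451.  363.1] [73.8 74.5] 47.0
red px [298. 196.] n 141 z 0.0094 rect [431.3 290.6] [ 76.2 145. ] 18.5
red px [378. 416.] n 154 z 0.0154 rect [ 459.2 -538.2] [94.9 12.9] 14.7
red px [389. 428.] n 153 z 0.0166 rect [ 477.4 -573.6] [97.1 11.3] 38.0
top bench z -0.00011832896111897772
side bench z 0.0018094242322712504
```

View pics/crop1.png

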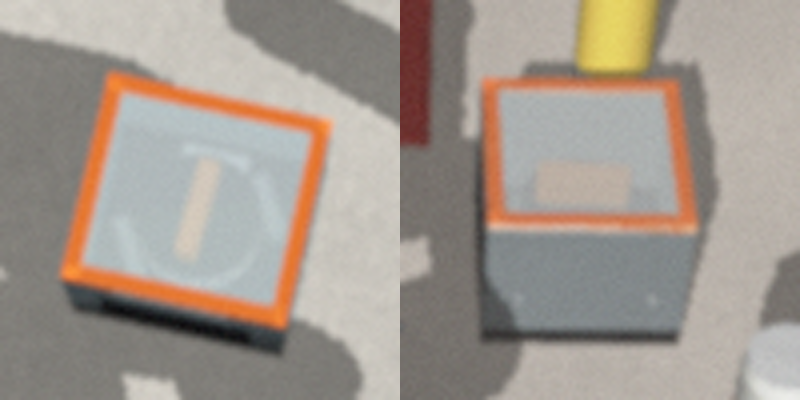

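Three things could be taken for the housing: (320,175) at 159x151 mm, (200,333) at 224x208 mm, and (430,370), also large with its top at 175 mm. (320,175) is the only one of the given size, with its top at 125 mm and the filter visible under its cover. The crop confirms it: the dark notch slot at crop (190,320) faces the robot. The only tool that could be the scraper is the green one at (437,220). The green drill at (165,140) is not.

```bash
cat >> h.py <<'E'
from scipy.spatial.transform import Rotation as Ro
def delta(xyz,yaw,pitch=0,st=None):
    """shift(mm)/rotvec(deg) in tool axes to reach TCP xyz(m), tool down, tool x at yaw deg"""
    st=st or status.read_state(); R=Ro.from_quat(st['tool_rot'])
    T=Ro.from_euler('z',yaw,degrees=True)*Ro.from_euler('x',180,degrees=True)*Ro.from_euler('y',pitch,degrees=True)
    d=R.inv().apply(np.array(xyz)-st['ee_pos'])*1000
    print('shift',d.round(1),'turn',np.degrees((R.inv()*T).as_rotvec()).round(1))
E
python3 - <<'E'
from h import *
W=cloud(load('top')); 
def box(name,a,b,zl,zh):
    P=W[a[1]:b[1],a[0]:b[0]].reshape(-1,3); P=P[(P[:,2]>zl)&(P[:,2]<zh)]
    r=cv2.minAreaRect((P[:,:2]*1000).astype(np.float32)); print(name,len(P),np.median(P,0).round(3),np.round(r[0],1),np.round(r[1],1),round(r[2],1))
box('grey',(230,120),(275,170),.19,.22)
box('white',(405,135),(445,180),.19,.22)
box('jar',(298,236),(326,265),.06,.09)
box('tray rim',(190,185),(275,270),.035,.055)
box('blade',(430,185),(460,220),.009,.03)
box('handle',(420,212),(450,255),.018,.03)
box('pliers',(495,190),(540,250),.006,.03)
s=load('top');hsv=cv2.cvtColor(s['image'],cv2.COLOR_BGR2HSV)
m=np.zeros((480,640),bool);m[150:205,290:350]=1
m&=(hsv[...,0]>4)&(hsv[...,0]<22)&(hsv[...,1]>25)&(hsv[...,1]<110)
P=W[m]; print('bar px',len(P),np.nanmedian(P,0).round(3), cv2.minAreaRect(np.argwhere(m)[:,::-1].astype(np.float32)))
delta([.4815,-.3103,.30],-17.5)
E
```

```text
grey 387 [0.699 0.222 0.199] [700.1 223.1] [60.  58.3] 55.8
white 404 [ 0.656 -0.257  0.2  ] [ 656.4 -257.2] [59.2 58.8] 1.8
jar 278 [0.408 0.055 0.074] [408.3  55.6] [50.5 51.1] 0.1
tray rim 454 [0.477 0.29  0.043] [475.  288.1] [162.2 170.6] 75.4
blade 498 [ 0.548 -0.333  0.016] [ 553.8 -338.2] [ 84.9 107.1] 87.5
handle 306 [ 0.461 -0.304  0.024] [ 463.5 -311.8] [ 46.3 132.5] 77.9
pliers 696 [ 0.49  -0.54   0.013] [ 501.7 -550. ] [130.7 180.1] 87.2
bar px 370 [0.607 0.029 0.122] ((319.5, 177.0), (54.0, 59.0), 90.0)
shift [ 394.  -209.1  104.5] turn [-0.1  0.  31.2]
```

Call:
arm_command(
  rows=[
    {"x": 394,"y": -209,"z": 60,"wz": 31.2,"grip": 0.4},
    {"x": 394,"y": -209,"z": 60,"wz": 31.2,"grip": 0.4},
    {"x": 394,"y": -209,"z": 60,"wz": 31.2,"grip": 0.4},
    {"x": 394,"y": -209,"z": 60,"wz": 31.2,"grip": 0.4},
    {"x": 394,"y": -209,"z": 60,"wz": 31.2,"grip": 0.4},
    {"x": 394,"y": -209,"z": 60,"wz": 31.2,"grip": 0.4},
    {"x": 394,"y": -209,"z": 60,"wz": 31.2,"grip": 0.4},
    {"x": 394,"y": -209,"z": 104,"wz": 31.2,"grip": 0.4},
    {"x": 394,"y": -209,"z": 104,"wz": 31.2,"grip": 0.4},
    {"x": 394,"y": -209,"z": 104,"wz": 31.2,"grip": 0.4},
    {"x": 394,"y": -209,"z": 104,"wz": 31.2,"grip": 0.4},
    {"x": 394,"y": -209,"z": 104,"wz": 31.2,"grip": 0.4},
    {"x": 394,"y": -209,"z": 104,"wz": 31.2,"grip": 0.4},
    {"x": 394,"y": -209,"z": 104,"wz": 31.2,"grip": 0.4},
  ],
  grip_force=60,
)

```text
validation failed for argument at $.ro...
```

```bash
python3 - <<'E'
from h import *
s=snap('side'); s2=snap('top')
a=s['image'][270:420,270:470]; b=s2['image'][150:300,350:550]
cv2.imwrite('pics/hover.png',cv2.resize(np.hstack([a,b]),(800,300),interpolation=cv2.INTER_CUBIC))
delta([.4815,-.3103,.1965],-17.5); st=status.read_state(); print(st['ee_pos'],st['joints'],st['time'],st['opening'])
# side-view scraper
W=cloud(s);hsv=cv2.cvtColor(s['image'],cv2.COLOR_BGR2HSV)
m=(hsv[...,0]>45)&(hsv[...,0]<85)&(hsv[...,1]>110); m[:300]=0;m[400:]=0;m[:,:300]=0;m[:,440:]=0
P=W[m];P=P[(P[:,2]>.018)&(P[:,2]<.035)]; print(len(P),np.median(P,0),cv2.minAreaRect((P[:,:2]*1000).astype(np.float32)))
E
```

```text
shift [ 394.  -209.1  208. ] turn [-0.   0.  31.2]
[ 0.14846753 -0.60710189  0.4043716 ] [-1.43658762e+00  4.91346586e-01  1.55922422e+00 -2.12919511e-05
  1.09170011e+00 -1.05595527e-01] 0.2 0.09516649696340551
171 [ 0.45450252 -0.3055117   0.02519976] ((454.64031982421875, -304.54510498046875), (21.51081657409668, 98.83191680908203), 70.10374450683594)
```

View pics/hover.png

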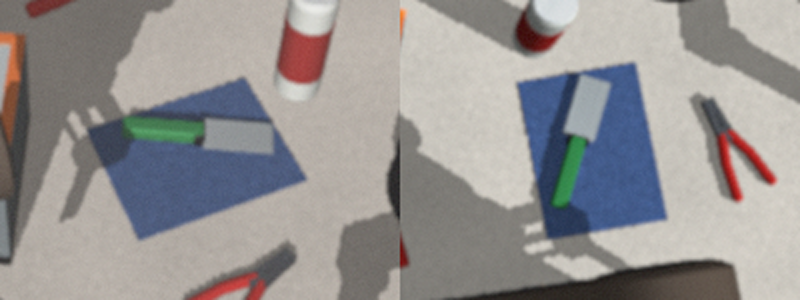

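The picture shows the arm hasn't moved, because the call was refused. The scraper lies on the mat with its blade pointing away from the robot. I'll retry with every field filled in.

Call:
arm_command(
  rows=[
    {"x": 394,"y": -209,"z": 60,"wx": 0,"wy": 0,"wz": 31.2,"grip": 0.4},
    {"x": 394,"y": -209,"z": 60,"wx": 0,"wy": 0,"wz": 31.2,"grip": 0.4},
    {"x": 394,"y": -209,"z": 60,"wx": 0,"wy": 0,"wz": 31.2,"grip": 0.4},
    {"x": 394,"y": -209,"z": 60,"wx": 0,"wy": 0,"wz": 31.2,"grip": 0.4},
    {"x": 394,"y": -209,"z": 60,"wx": 0,"wy": 0,"wz": 31.2,"grip": 0.4},
    {"x": 394,"y": -209,"z": 60,"wx": 0,"wy": 0,"wz": 31.2,"grip": 0.4},
    {"x": 394,"y": -209,"z": 60,"wx": 0,"wy": 0,"wz": 31.2,"grip": 0.4},
    {"x": 394,"y": -209,"z": 104,"wx": 0,"wy": 0,"wz": 31.2,"grip": 0.4},
    {"x": 394,"y": -209,"z": 104,"wx": 0,"wy": 0,"wz": 31.2,"grip": 0.4},
    {"x": 394,"y": -209,"z": 104,"wx": 0,"wy": 0,"wz": 31.2,"grip": 0.4},
    {"x": 394,"y": -209,"z": 104,"wx": 0,"wy": 0,"wz": 31.2,"grip": 0.4},
    {"x": 394,"y": -209,"z": 104,"wx": 0,"wy": 0,"wz": 31.2,"grip": 0.4},
    {"x": 394,"y": -209,"z": 104,"wx": 0,"wy": 0,"wz": 31.2,"grip": 0.4},
  ],
  grip_force=60,
)

```text
time: 1.5
ee_pos: [0.4809, -0.3116, 0.3015]
tool_rot: [0.988, -0.152, 0.0, 0.0]
ft_force: [-0.5, -0.1, -0.1]
opening: 0.0573
finger_force: 0.0
```

Call:
arm_command(
  rows=[
    {"x": 0,"y": 0,"z": 40,"wx": 0,"wy": 0,"wz": 0,"grip": 0.4},
    {"x": 0,"y": 0,"z": 75,"wx": 0,"wy": 0,"wz": 0,"grip": 0.4},
    {"x": 0,"y": 0,"z": 95,"wx": 0,"wy": 0,"wz": 0,"grip": 0.4},
    {"x": 0,"y": 0,"z": 103,"wx": 0,"wy": 0,"wz": 0,"grip": 0.4},
    {"x": 0,"y": 0,"z": 103,"wx": 0,"wy": 0,"wz": 0,"grip": 0.4},
    {"x": 0,"y": 0,"z": 103,"wx": 0,"wy": 0,"wz": 0,"grip": 0.6},
    {"x": 0,"y": 0,"z": 103,"wx": 0,"wy": 0,"wz": 0,"grip": 0.8},
    {"x": 0,"y": 0,"z": 103,"wx": 0,"wy": 0,"wz": 0,"grip": 1},
    {"x": 0,"y": 0,"z": 103,"wx": 0,"wy": 0,"wz": 0,"grip": 1},
    {"x": 0,"y": 0,"z": 103,"wx": 0,"wy": 0,"wz": 0,"grip": 1},
    {"x": 0,"y": 0,"z": 103,"wx": 0,"wy": 0,"wz": 0,"grip": 1},
  ],
  grip_force=60,
)

```text
time: 2.6
ee_pos: [0.4817, -0.3105, 0.1982]
tool_rot: [0.988, -0.152, 0.0, 0.0]
ft_force: [-0.3, 0.8, 5.9]
opening: 0.0237
finger_force: 59.9
```

Call:
arm_command(
  rows=[
    {"x": 0,"y": 0,"z": -30,"wx": 0,"wy": 0,"wz": 0,"grip": 1},
    {"x": 0,"y": 0,"z": -70,"wx": 0,"wy": 0,"wz": 0,"grip": 1},
    {"x": -10,"y": -19,"z": -110,"wx": 0,"wy": 0,"wz": 0,"grip": 1},
    {"x": -29,"y": -54,"z": -140,"wx": 0,"wy": 0,"wz": -1,"grip": 1},
    {"x": -51,"y": -95,"z": -140,"wx": 0,"wy": 0,"wz": -2,"grip": 1},
    {"x": -74,"y": -139,"z": -140,"wx": 0,"wy": 0,"wz": -3,"grip": 1},
    {"x": -97,"y": -183,"z": -140,"wx": 0,"wy": 0,"wz": -4,"grip": 1},
    {"x": -120,"y": -227,"z": -140,"wx": 0,"wy": 0,"wz": -4.3,"grip": 1},
    {"x": -143,"y": -270,"z": -140,"wx": 0,"wy": 0,"wz": -4.3,"grip": 1},
    {"x": -164,"y": -309,"z": -140,"wx": 0,"wy": 0,"wz": -4.3,"grip": 1},
    {"x": -178,"y": -336,"z": -138,"wx": 0,"wy": 0,"wz": -4.3,"grip": 1},
    {"x": -185,"y": -348,"z": -135,"wx": 0,"wy": 0,"wz": -4.3,"grip": 1},
    {"x": -186,"y": -351,"z": -132,"wx": 0,"wy": 0,"wz": -4.3,"grip": 1},
    {"x": -186,"y": -351,"z": -132,"wx": 0,"wy": 0,"wz": -4.3,"grip": 1},
    {"x": -186,"y": -351,"z": -132,"wx": 0,"wy": 0,"wz": -4.3,"grip": 1},
  ],
  grip_force=60,
)

```text
time: 4.1
ee_pos: [0.4097, 0.0795, 0.3296]
tool_rot: [0.993, -0.115, -0.0, 0.0]
ft_force: [0.2, 0.7, -1.2]
opening: 0.0234
finger_force: 59.9
```

```bash
python3 - <<'E'
from h import *
s=snap('side'); s2=snap('top')
a=s['image'][170:290,280:440]; b=s2['image'][140:260,240:400]
cv2.imwrite('pics/pre.png',cv2.resize(np.hstack([a,b]),(800,300),interpolation=cv2.INTER_CUBIC))
st=status.read_state(); print(st['ee_pos'],st['tool_rot'],st['ft_force'],st['joints'],st['time'],st['opening'])
# blade: grey points at z .13-.17 in front of the housing
yaw=-13.2*np.pi/180; X=np.array([np.cos(yaw),np.sin(yaw)]);Y=np.array([-X[1],X[0]]); N=np.array([.5413,.0494])
for n,q in(('side',s),('top',s2)):
    W=cloud(q); xh=(W[...,:2]-N)@X; yh=(W[...,:2]-N)@Y
    m=(xh>-.14)&(xh<.03)&(abs(yh)<.05)&(W[...,2]>.1)&(W[...,2]<.175)
    for a in np.arange(-.14,.03,.01):
        k=m&(xh>=a)&(xh<a+.01)
        if k.sum()>3: print(n,round(a*1000),k.sum(),'z',np.percentile(W[k][:,2],[10,50,90]).round(4),'y',np.percentile(yh[k],[2,98]).round(3))
E
```

```text
[0.40971007 0.07934911 0.32973028] [ 9.93337657e-01 -1.15240143e-01  6.12173122e-05  6.67551071e-05] [ 0.19738932 -0.08896547 -0.59934313] [ 3.27578260e-02  3.14972267e-01  2.13103565e+00 -2.34302274e-04
  6.95483383e-01  1.83472753e+00] 4.2 0.023575601411370342
side -140 15 z [0.1437 0.1542 0.163 ] y [-0.024 -0.012]
side -130 15 z [0.1405 0.1462 0.1577] y [-0.022 -0.009]
side -120 16 z [0.1406 0.1469 0.1563] y [-0.02  -0.012]
side -110 16 z [0.1457 0.1499 0.1517] y [-0.027 -0.006]
side -100 44 z [0.1437 0.1474 0.1498] y [-0.026  0.02 ]
side -90 33 z [0.1444 0.1482 0.1523] y [-0.022  0.021]
side -80 44 z [0.1435 0.1478 0.1513] y [-0.025  0.025]
side -70 33 z [0.1459 0.1497 0.1528] y [-0.028  0.02 ]
side -60 33 z [0.145  0.1482 0.151 ] y [-0.026  0.021]
side -50 44 z [0.1455 0.1489 0.1526] y [-0.022  0.019]
side -40 33 z [0.1455 0.1487 0.1524] y [-0.025  0.022]
side -30 43 z [0.1457 0.1483 0.1521] y [-0.024  0.018]
side -20 11 z [0.1456 0.1473 0.1505] y [-0.019  0.018]
side 0 80 z [0.1044 0.1268 0.1307] y [-0.046  0.047]
side 10 79 z [0.1227 0.1264 0.131 ] y [-0.047  0.048]
side 20 82 z [0.1225 0.126  0.129 ] y [-0.048  0.047]
top -50 34 z [0.1412 0.1476 0.1525] y [-0.018  0.017]
top -40 56 z [0.1416 0.1469 0.1503] y [-0.026  0.016]
top -30 63 z [0.1429 0.1468 0.1511] y [-0.027  0.017]
top -20 5 z [0.1397 0.1468 0.1491] y [-0.022  0.007]
top -10 32 z [0.1019 0.1114 0.1282] y [-0.048  0.047]
top 0 151 z [0.1052 0.1244 0.1291] y [-0.047  0.048]
top 10 126 z [0.1202 0.1247 0.1298] y [-0.048  0.047]
top 20 128 z [0.1197 0.1244 0.1289] y [-0.048  0.048]
```

View pics/pre.png

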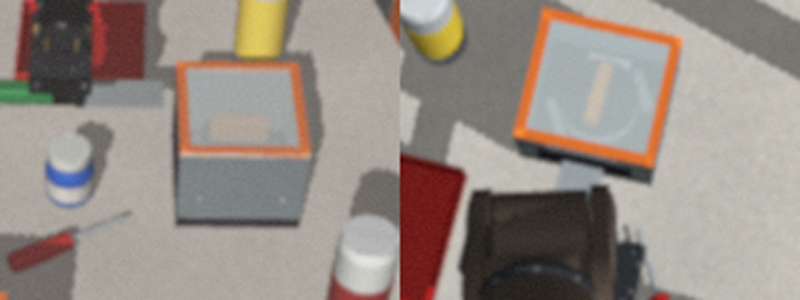

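The side crop shows the blade level in the fingers at (125,93), with its tip just short of the housing. The top crop shows it centred on the notch at (578,172). The measured blade mid-plane is at 145.5 mm and the tip 19 mm in front of the notch. I'll go down to 112 mm and insert.

Call:
arm_command(
  rows=[
    {"x": 0,"y": -2,"z": 20,"wx": 0,"wy": 0,"wz": 0,"grip": 1},
    {"x": 0,"y": -2,"z": 33.5,"wx": 0,"wy": 0,"wz": 0,"grip": 1},
    {"x": 0,"y": -2,"z": 33.5,"wx": 0,"wy": 0,"wz": 0,"grip": 1},
    {"x": 0,"y": -2,"z": 33.5,"wx": 0,"wy": 0,"wz": 0,"grip": 1},
    {"x": 10,"y": -2,"z": 33.5,"wx": 0,"wy": 0,"wz": 0,"grip": 1},
    {"x": 20,"y": -2,"z": 33.5,"wx": 0,"wy": 0,"wz": 0,"grip": 1},
    {"x": 30,"y": -2,"z": 33.5,"wx": 0,"wy": 0,"wz": 0,"grip": 1},
    {"x": 40,"y": -2,"z": 33.5,"wx": 0,"wy": 0,"wz": 0,"grip": 1},
    {"x": 50,"y": -2,"z": 33.5,"wx": 0,"wy": 0,"wz": 0,"grip": 1},
    {"x": 50,"y": -2,"z": 33.5,"wx": 0,"wy": 0,"wz": 0,"grip": 1},
    {"x": 50,"y": -2,"z": 33.5,"wx": 0,"wy": 0,"wz": 0,"grip": 1},
  ],
  grip_force=60,
)

```text
time: 5.3
ee_pos: [0.4586, 0.0706, 0.296]
tool_rot: [0.993, -0.115, -0.0, 0.0]
ft_force: [-0.5, 0.3, -0.7]
opening: 0.0238
finger_force: 59.9
```

Call:
arm_command(
  rows=[
    {"x": 0,"y": 0,"z": -6,"wx": 0,"wy": 0,"wz": 0,"grip": 1},
    {"x": 1,"y": 0,"z": -13,"wx": 0,"wy": 0,"wz": 0,"grip": 1},
    {"x": 3,"y": 0,"z": -22,"wx": 0,"wy": 0,"wz": 0,"grip": 1},
    {"x": 6,"y": 0,"z": -34,"wx": 0,"wy": 0,"wz": 0,"grip": 1},
    {"x": 10,"y": 0,"z": -47,"wx": 0,"wy": 0,"wz": 0,"grip": 1},
    {"x": 14,"y": 0,"z": -56,"wx": 0,"wy": 0,"wz": 0,"grip": 1},
    {"x": 19,"y": 0,"z": -65,"wx": 0,"wy": 0,"wz": 0,"grip": 1},
    {"x": 24,"y": 0,"z": -74,"wx": 0,"wy": 0,"wz": 0,"grip": 1},
    {"x": 29,"y": 0,"z": -82,"wx": 0,"wy": 0,"wz": 0,"grip": 1},
    {"x": 29,"y": 0,"z": -82,"wx": 0,"wy": 0,"wz": 0,"grip": 1},
  ],
  grip_force=60,
)

```text
time: 6.3
ee_pos: [0.4876, 0.0639, 0.3792]
tool_rot: [0.993, -0.115, 0.001, -0.0]
ft_force: [-1.0, -0.0, -1.1]
opening: 0.0234
finger_force: 59.9
```

```bash
python3 - <<'E'
from h import *
s=snap('side'); cv2.imwrite('pics/lift.png',cv2.resize(s['image'][150:290,260:440],(720,560),interpolation=cv2.INTER_CUBIC))
yaw=-13.2*np.pi/180; X=np.array([np.cos(yaw),np.sin(yaw)]);Y=np.array([-X[1],X[0]]); N=np.array([.5413,.0494])
W=cloud(s);xh=(W[...,:2]-N)@X; yh=(W[...,:2]-N)@Y
hsv=cv2.cvtColor(s['image'],cv2.COLOR_BGR2HSV)
m=(hsv[...,0]>4)&(hsv[...,0]<18)&(hsv[...,1]>150)&(abs(xh-.075)<.15)&(abs(yh)<.1)&(W[...,2]>.1)
c=np.polyfit(xh[m]-.15,W[m][:,2],1);print('n',m.sum(),'angle deg',np.degrees(np.arctan(-c[0])),c, W[m][:,2].max(),xh[m].min())
print(status.read_state()['ft_force'],status.read_state()['ee_pos'])
E
```

```text
n 85 angle deg -4.728103853665907 [0.08270881 0.12409685] 0.22365700858412696 0.04151493641013888
[-0.19983074  0.24084962 -1.06746308] [0.48708163 0.06398808 0.37849379]
```

View pics/lift.png

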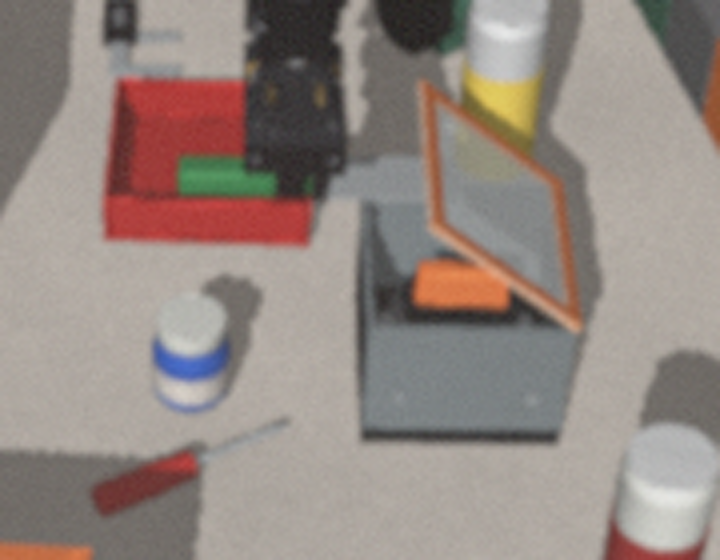

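The crop shows the cover lifted about 40° on the blade (edge at (430,150)), with the filter's orange bar visible at (460,285). I'll continue the arc past upright.

Call:
arm_command(
  rows=[
    {"x": 8,"y": 0,"z": -8,"wx": 0,"wy": 0,"wz": 0,"grip": 1},
    {"x": 15,"y": 0,"z": -15,"wx": 0,"wy": 0,"wz": 0,"grip": 1},
    {"x": 23,"y": 0,"z": -21,"wx": 0,"wy": 0,"wz": 0,"grip": 1},
    {"x": 32,"y": 0,"z": -26,"wx": 0,"wy": 0,"wz": 0,"grip": 1},
    {"x": 41,"y": 0,"z": -31,"wx": 0,"wy": 0,"wz": 0,"grip": 1},
    {"x": 50,"y": 0,"z": -35,"wx": 0,"wy": 0,"wz": 0,"grip": 1},
    {"x": 60,"y": 0,"z": -38,"wx": 0,"wy": 0,"wz": 0,"grip": 1},
    {"x": 70,"y": 0,"z": -40,"wx": 0,"wy": 0,"wz": 0,"grip": 1},
    {"x": 80,"y": 0,"z": -41,"wx": 0,"wy": 0,"wz": 0,"grip": 1},
    {"x": 90,"y": 0,"z": -42,"wx": 0,"wy": 0,"wz": 0,"grip": 1},
    {"x": 98,"y": 0,"z": -41,"wx": 0,"wy": 0,"wz": 0,"grip": 1},
    {"x": 106,"y": 0,"z": -40,"wx": 0,"wy": 0,"wz": 0,"grip": 1},
    {"x": 114,"y": 0,"z": -39,"wx": 0,"wy": 0,"wz": 0,"grip": 1},
    {"x": 122,"y": 0,"z": -37,"wx": 0,"wy": 0,"wz": 0,"grip": 1},
    {"x": 130,"y": 0,"z": -35,"wx": 0,"wy": 0,"wz": 0,"grip": 1},
    {"x": 136,"y": 0,"z": -33,"wx": 0,"wy": 0,"wz": 0,"grip": 1},
    {"x": 136,"y": 0,"z": -33,"wx": 0,"wy": 0,"wz": 0,"grip": 1},
    {"x": 136,"y": 0,"z": -33,"wx": 0,"wy": 0,"wz": 0,"grip": 1},
  ],
  grip_force=60,
)

```text
time: 8.15
ee_pos: [0.6192, 0.0331, 0.4111]
tool_rot: [0.993, -0.115, -0.0, 0.0]
ft_force: [-0.4, 0.7, -1.1]
opening: 0.0235
finger_force: 59.9
```

```bash
python3 - <<'E'
from h import *
s=snap('side'); cv2.imwrite('pics/open.png',cv2.resize(s['image'][110:290,260:500],(720,540),interpolation=cv2.INTER_CUBIC))
st=status.read_state();print(st['ft_force'],st['ee_pos'],st['joints'])
delta([.4817,-.3105,.33],-17.5)
E
```

```text
[-0.07441035 -0.63122935 -0.67225022] [0.61910239 0.0331592  0.41120666] [-5.29676964e-02  4.77675191e-01  1.56393324e+00 -1.40116438e-04
  1.10017211e+00  1.74753355e+00]
shift [-55.6 365.9  81.3] turn [0.  0.  4.3]
```

View pics/open.png

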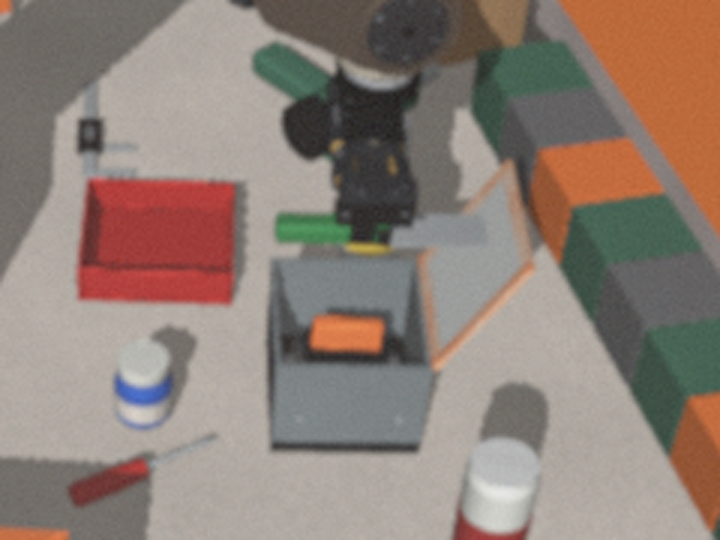

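The crop shows the cover lying back behind the housing at (480,260), with the blade clear in front of it. Next I retreat and carry the scraper back to the mat.

Call:
arm_command(
  rows=[
    {"x": -20,"y": 0,"z": 0,"wx": 0,"wy": 0,"wz": 0,"grip": 1},
    {"x": -55,"y": 0,"z": 0,"wx": 0,"wy": 0,"wz": 0,"grip": 1},
    {"x": -95,"y": 5,"z": 0,"wx": 0,"wy": 0,"wz": 0,"grip": 1},
    {"x": -122,"y": 30,"z": 0,"wx": 0,"wy": 0,"wz": 0,"grip": 1},
    {"x": -128,"y": 70,"z": 0,"wx": 0,"wy": 0,"wz": 0.5,"grip": 1},
    {"x": -120,"y": 112,"z": 5,"wx": 0,"wy": 0,"wz": 1,"grip": 1},
    {"x": -110,"y": 154,"z": 10,"wx": 0,"wy": 0,"wz": 2,"grip": 1},
    {"x": -100,"y": 196,"z": 20,"wx": 0,"wy": 0,"wz": 3,"grip": 1},
    {"x": -90,"y": 236,"z": 30,"wx": 0,"wy": 0,"wz": 4,"grip": 1},
    {"x": -80,"y": 276,"z": 45,"wx": 0,"wy": 0,"wz": 4.3,"grip": 1},
    {"x": -70,"y": 312,"z": 60,"wx": 0,"wy": 0,"wz": 4.3,"grip": 1},
    {"x": -62,"y": 342,"z": 72,"wx": 0,"wy": 0,"wz": 4.3,"grip": 1},
    {"x": -57,"y": 360,"z": 80,"wx": 0,"wy": 0,"wz": 4.3,"grip": 1},
    {"x": -56,"y": 366,"z": 110,"wx": 0,"wy": 0,"wz": 4.3,"grip": 1},
    {"x": -56,"y": 366,"z": 145,"wx": 0,"wy": 0,"wz": 4.3,"grip": 1},
    {"x": -56,"y": 366,"z": 180,"wx": 0,"wy": 0,"wz": 4.3,"grip": 1},
    {"x": -56,"y": 366,"z": 200,"wx": 0,"wy": 0,"wz": 4.3,"grip": 1},
    {"x": -56,"y": 366,"z": 200,"wx": 0,"wy": 0,"wz": 4.3,"grip": 1},
    {"x": -56,"y": 366,"z": 200,"wx": 0,"wy": 0,"wz": 4.3,"grip": 1},
  ],
  grip_force=60,
)

```text
time: 10.1
ee_pos: [0.4817, -0.3103, 0.2119]
tool_rot: [0.988, -0.152, 0.0, 0.0]
ft_force: [0.8, 0.7, -0.6]
opening: 0.0235
finger_force: 59.9
```

```bash
python3 - <<'E'
from h import *
st=status.read_state();print(st['ft_force'],st['ee_pos'],st['time'])
delta([.4817,-.3105,.198],-17.5)
s=snap('side');W=cloud(s);hsv=cv2.cvtColor(s['image'],cv2.COLOR_BGR2HSV)
m=(hsv[...,0]>45)&(hsv[...,0]<85)&(hsv[...,1]>110); m[:300]=0;m[420:]=0;m[:,:280]=0;m[:,470:]=0
print('handle z',np.percentile(W[m][:,2],[10,50,90]))
# blade along axis
a=np.radians(-17.5);X=np.array([np.cos(a),np.sin(a)]);xs=(W[...,:2]-[.4817,-.3105])@X;ys=(W[...,:2]-[.4817,-.3105])@[-X[1],X[0]]
for q in(-.06,-.04,.045,.07,.095):
    k=(abs(xs-q)<.01)&(abs(ys)<.012)&(W[...,2]<.08); print(q,k.sum(),np.median(W[k][:,2]) if k.sum() else 0)
E
```

```text
[ 0.79558826  0.68414961 -0.60407936] [ 0.48170718 -0.31032164  0.21192622] 10.1
shift [ 0.   0.2 13.9] turn [ 0.  -0.   0.1]
handle z [nan nan nan]
-0.06 104 0.03492980578115142
-0.04 87 0.03522943772409604
0.045 46 0.028300960376670802
0.07 75 0.029651284021488488
0.095 71 0.02974550413090486
```

Call:
arm_command(
  rows=[
    {"x": 0,"y": 0,"z": 6,"wx": 0,"wy": 0,"wz": 0,"grip": 1},
    {"x": 0,"y": 0,"z": 10,"wx": 0,"wy": 0,"wz": 0,"grip": 1},
    {"x": 0,"y": 0,"z": 12.5,"wx": 0,"wy": 0,"wz": 0,"grip": 1},
    {"x": 0,"y": 0,"z": 13.5,"wx": 0,"wy": 0,"wz": 0,"grip": 1},
    {"x": 0,"y": 0,"z": 13.5,"wx": 0,"wy": 0,"wz": 0,"grip": 1},
    {"x": 0,"y": 0,"z": 13.5,"wx": 0,"wy": 0,"wz": 0,"grip": 0.6},
    {"x": 0,"y": 0,"z": 13.5,"wx": 0,"wy": 0,"wz": 0,"grip": 0.45},
    {"x": 0,"y": 0,"z": 13.5,"wx": 0,"wy": 0,"wz": 0,"grip": 0.45},
    {"x": 0,"y": 0,"z": 13.5,"wx": 0,"wy": 0,"wz": 0,"grip": 0.45},
    {"x": 0,"y": 0,"z": 0,"wx": 0,"wy": 0,"wz": 0,"grip": 0.45},
    {"x": 0,"y": 0,"z": -35,"wx": 0,"wy": 0,"wz": 0,"grip": 0.45},
    {"x": 0,"y": 0,"z": -80,"wx": 0,"wy": 0,"wz": 0,"grip": 0.45},
    {"x": 0,"y": 0,"z": -125,"wx": 0,"wy": 0,"wz": 0,"grip": 0.45},
    {"x": 0,"y": 0,"z": -170,"wx": 0,"wy": 0,"wz": 0,"grip": 0.45},
    {"x": 0,"y": 0,"z": -200,"wx": 0,"wy": 0,"wz": 0,"grip": 0.45},
    {"x": 0,"y": 0,"z": -200,"wx": 0,"wy": 0,"wz": 0,"grip": 0.45},
  ],
  grip_force=30,
)

```text
time: 11.75
ee_pos: [0.4812, -0.3103, 0.4166]
tool_rot: [0.988, -0.152, 0.004, 0.002]
ft_force: [-0.0, -0.4, 0.2]
opening: 0.0522
finger_force: 0.0
```

```bash
python3 - <<'E'
from h import *
s=snap('top'); W=cloud(s); s2=snap('side');W2=cloud(s2)
yaw=-13.2*np.pi/180; X=np.array([np.cos(yaw),np.sin(yaw)]);Y=np.array([-X[1],X[0]]); C=np.array([.6143,.0323])
for n,q,w in(('top',s,W),('side',s2,W2)):
    hsv=cv2.cvtColor(q['image'],cv2.COLOR_BGR2HSV)
    m=(hsv[...,0]>4)&(hsv[...,0]<20)&(hsv[...,1]>130)&(np.linalg.norm(w[...,:2]-C,axis=-1)<.055)&(abs(w[...,2]-.107)<.012)
    P=w[m];r=cv2.minAreaRect((P[:,:2]*1000).astype(np.float32))
    print(n,'bar',len(P),'z',np.median(P[:,2]).round(4),np.round(r[0],1),np.round(r[1],1),round(r[2],1))
    hs=(hsv[...,0]>45)&(hsv[...,0]<85)&(hsv[...,1]>110)&(np.linalg.norm(w[...,:2]-[.45,-.3],axis=-1)<.12)
    P=w[hs]; 
    if len(P)>20: r=cv2.minAreaRect((P[:,:2]*1000).astype(np.float32)); print(n,'handle z',np.median(P[:,2]).round(4),np.round(r[0],1),np.round(r[1],1),round(r[2],1))
st=status.read_state();print(st['ee_pos'],st['time'],st['opening'])
E
```

```text
top bar 147 z 0.1059 [613.1  31.6] [16.9 71.4] 73.1
side bar 0 z nan [0. 0.] [0. 0.] 0.0
side handle z 0.021 [ 453.7 -305.7] [ 24.6 100.1] 71.5
[ 0.48100056 -0.31017362  0.41221415] 11.85 0.05207763348538007
  return _methods._mean(a, axis=axis, dtype=dtype,
  ret = ret.dtype.type(ret / rcount)
```

Call:
arm_command(
  rows=[
    {"x": 2,"y": -35,"z": 0,"wx": 0,"wy": 0,"wz": 0,"grip": 0.45},
    {"x": 5,"y": -80,"z": 0,"wx": 0,"wy": 0,"wz": 0,"grip": 0.45},
    {"x": 8,"y": -125,"z": 0,"wx": 0,"wy": 0,"wz": 0,"grip": 0.45},
    {"x": 11,"y": -170,"z": 0,"wx": 0,"wy": 0,"wz": -0.5,"grip": 0.45},
    {"x": 13,"y": -215,"z": 0,"wx": 0,"wy": 0,"wz": -0.5,"grip": 0.45},
    {"x": 16,"y": -260,"z": 0,"wx": 0,"wy": 0,"wz": -0.5,"grip": 0.45},
    {"x": 19,"y": -305,"z": 0,"wx": 0,"wy": 0,"wz": -0.5,"grip": 0.45},
    {"x": 21,"y": -342,"z": 15,"wx": 0,"wy": 0,"wz": -0.5,"grip": 0.45},
    {"x": 22.5,"y": -360,"z": 35,"wx": 0,"wy": 0,"wz": -0.5,"grip": 0.45},
    {"x": 22.5,"y": -366,"z": 60,"wx": 0,"wy": 0,"wz": -0.5,"grip": 0.45},
    {"x": 22.5,"y": -366,"z": 60,"wx": 0,"wy": 0,"wz": -0.5,"grip": 0.45},
    {"x": 22.5,"y": -366,"z": 60,"wx": 0,"wy": 0,"wz": -0.5,"grip": 0.45},
  ],
  grip_force=60,
)

```text
time: 13.05
ee_pos: [0.6127, 0.0317, 0.3506]
tool_rot: [0.989, -0.147, -0.001, 0.0]
ft_force: [0.1, -1.1, 0.1]
opening: 0.0526
finger_force: 0.0
```

```bash
python3 - <<'E'
from h import *
delta([.6131,.0316,.267],-17); st=status.read_state();print(st['ee_pos'],st['time'],st['joints'])
E
```

```text
shift [ 0.6 -0.1 83.6] turn [0.  0.1 0. ]
[0.61265981 0.03166821 0.35061201] 13.05 [-5.59637904e-02  5.31499957e-01  1.64736486e+00 -1.86005785e-04
  9.64977194e-01  1.81084922e+00]
```

Call:
arm_command(
  rows=[
    {"x": 0,"y": 0,"z": 30,"wx": 0,"wy": 0,"wz": 0,"grip": 0.45},
    {"x": 0,"y": 0,"z": 60,"wx": 0,"wy": 0,"wz": 0,"grip": 0.45},
    {"x": 0,"y": 0,"z": 77,"wx": 0,"wy": 0,"wz": 0,"grip": 0.45},
    {"x": 0,"y": 0,"z": 83,"wx": 0,"wy": 0,"wz": 0,"grip": 0.45},
    {"x": 0,"y": 0,"z": 83,"wx": 0,"wy": 0,"wz": 0,"grip": 0.45},
    {"x": 0,"y": 0,"z": 83,"wx": 0,"wy": 0,"wz": 0,"grip": 0.65},
    {"x": 0,"y": 0,"z": 83,"wx": 0,"wy": 0,"wz": 0,"grip": 0.8},
    {"x": 0,"y": 0,"z": 83,"wx": 0,"wy": 0,"wz": 0,"grip": 1},
    {"x": 0,"y": 0,"z": 83,"wx": 0,"wy": 0,"wz": 0,"grip": 1},
    {"x": 0,"y": 0,"z": 83,"wx": 0,"wy": 0,"wz": 0,"grip": 1},
    {"x": 0,"y": 0,"z": 83,"wx": 0,"wy": 0,"wz": 0,"grip": 1},
  ],
  grip_force=60,
)

```text
time: 14.15
ee_pos: [0.6127, 0.032, 0.2683]
tool_rot: [0.989, -0.147, 0.0, -0.0]
ft_force: [0.4, 1.7, -1.5]
opening: 0.0156
finger_force: 59.9
```

Call:
arm_command(
  rows=[
    {"x": 0,"y": 0,"z": 0,"wx": 0,"wy": 0,"wz": -3,"grip": 1},
    {"x": 0,"y": 0,"z": 0,"wx": 0,"wy": 0,"wz": -7,"grip": 1},
    {"x": 0,"y": 0,"z": 0,"wx": 0,"wy": 0,"wz": -12,"grip": 1},
    {"x": 0,"y": 0,"z": 0,"wx": 0,"wy": 0,"wz": -17,"grip": 1},
    {"x": 0,"y": 0,"z": 0,"wx": 0,"wy": 0,"wz": -22,"grip": 1},
    {"x": 0,"y": 0,"z": 0,"wx": 0,"wy": 0,"wz": -27,"grip": 1},
    {"x": 0,"y": 0,"z": 0,"wx": 0,"wy": 0,"wz": -32,"grip": 1},
    {"x": 0,"y": 0,"z": 0,"wx": 0,"wy": 0,"wz": -37,"grip": 1},
    {"x": 0,"y": 0,"z": 0,"wx": 0,"wy": 0,"wz": -42,"grip": 1},
    {"x": 0,"y": 0,"z": 0,"wx": 0,"wy": 0,"wz": -47,"grip": 1},
    {"x": 0,"y": 0,"z": 0,"wx": 0,"wy": 0,"wz": -52,"grip": 1},
    {"x": 0,"y": 0,"z": 0,"wx": 0,"wy": 0,"wz": -57,"grip": 1},
    {"x": 0,"y": 0,"z": 0,"wx": 0,"wy": 0,"wz": -62,"grip": 1},
    {"x": 0,"y": 0,"z": 0,"wx": 0,"wy": 0,"wz": -65,"grip": 1},
    {"x": 0,"y": 0,"z": 0,"wx": 0,"wy": 0,"wz": -66,"grip": 1},
    {"x": 0,"y": 0,"z": 0,"wx": 0,"wy": 0,"wz": -66,"grip": 1},
    {"x": 0,"y": 0,"z": 0,"wx": 0,"wy": 0,"wz": -66,"grip": 1},
  ],
  grip_force=60,
)

```text
time: 15.85
ee_pos: [0.6127, 0.0318, 0.2681]
tool_rot: [0.91, 0.414, -0.0, 0.0]
ft_force: [-0.4, -2.2, -0.2]
opening: 0.0158
finger_force: 59.9
```

```bash
python3 - <<'E'
from h import *
st=status.read_state();print(st['ft_force'],st['wrist_torque'],st['ee_pos'],Ro.from_quat(st['tool_rot']).as_matrix()[:,0],st['opening'])
s=snap('side'); W=cloud(s);hsv=cv2.cvtColor(s['image'],cv2.COLOR_BGR2HSV);C=np.array([.613,.0316])
m=(hsv[...,0]>4)&(hsv[...,0]<20)&(hsv[...,1]>130)&(np.linalg.norm(W[...,:2]-C,axis=-1)<.06)&(W[...,2]<.115)&(W[...,2]>.06)
P=W[m]; print(len(P)); 
if len(P)>8: print(P.mean(0), cv2.minAreaRect((P[:,:2]*1000).astype(np.float32)))
E
```

```text
[-0.43143376 -2.1822701  -0.19721417] [-0.39288179 -0.07056334 -0.06820923] [0.6126788  0.03178228 0.26814903] [ 6.56404771e-01  7.54408865e-01 -2.01409007e-04] 0.015807418166258202
96
[0.6000221  0.01881841 0.10035695] ((601.07080078125, 23.75845718383789), (49.722347259521484, 23.987239837646484), 71.5333023071289)
```

Call:
arm_command(
  rows=[
    {"x": 0,"y": 0,"z": -3,"wx": 0,"wy": 0,"wz": 0,"grip": 1},
    {"x": 0,"y": 0,"z": -8,"wx": 0,"wy": 0,"wz": 0,"grip": 1},
    {"x": 0,"y": 0,"z": -14,"wx": 0,"wy": 0,"wz": 0,"grip": 1},
    {"x": 0,"y": 0,"z": -20,"wx": 0,"wy": 0,"wz": 0,"grip": 1},
    {"x": 0,"y": 0,"z": -20,"wx": 0,"wy": 0,"wz": 0,"grip": 1},
  ],
  grip_force=60,
)

```text
time: 16.4
ee_pos: [0.6127, 0.0319, 0.2893]
tool_rot: [0.91, 0.415, 0.001, 0.0]
ft_force: [-0.8, 0.2, -2.0]
opening: 0.0158
finger_force: 59.9
```

Call:
arm_command(
  rows=[
    {"x": 0,"y": 0,"z": -20,"wx": 0,"wy": 0,"wz": 0,"grip": 1},
    {"x": 0,"y": 0,"z": -50,"wx": 0,"wy": 0,"wz": 0,"grip": 1},
    {"x": 0,"y": 0,"z": -85,"wx": 0,"wy": 0,"wz": 0,"grip": 1},
    {"x": 0,"y": 0,"z": -110,"wx": 0,"wy": 0,"wz": 0,"grip": 1},
    {"x": 5,"y": -13,"z": -120,"wx": 0,"wy": 0,"wz": 0,"grip": 1},
    {"x": 15,"y": -40,"z": -120,"wx": 0,"wy": 0,"wz": 0,"grip": 1},
    {"x": 29,"y": -75,"z": -120,"wx": 0,"wy": 0,"wz": 0,"grip": 1},
    {"x": 43,"y": -112,"z": -120,"wx": 0,"wy": 0,"wz": 0,"grip": 1},
    {"x": 57,"y": -149,"z": -120,"wx": 0,"wy": 0,"wz": 0,"grip": 1},
    {"x": 71,"y": -186,"z": -120,"wx": 0,"wy": 0,"wz": 0,"grip": 1},
    {"x": 85,"y": -222,"z": -110,"wx": 0,"wy": 0,"wz": 0,"grip": 1},
    {"x": 96,"y": -250,"z": -90,"wx": 0,"wy": 0,"wz": 0,"grip": 1},
    {"x": 102,"y": -266,"z": -65,"wx": 0,"wy": 0,"wz": 0,"grip": 1},
    {"x": 105,"y": -272,"z": -40,"wx": 0,"wy": 0,"wz": 0,"grip": 1},
    {"x": 105,"y": -272,"z": -15,"wx": 0,"wy": 0,"wz": 0,"grip": 1},
    {"x": 105,"y": -272,"z": -15,"wx": 0,"wy": 0,"wz": 0,"grip": 1},
    {"x": 105,"y": -272,"z": -15,"wx": 0,"wy": 0,"wz": 0,"grip": 1},
  ],
  grip_force=60,
)

```text
time: 18.1
ee_pos: [0.4757, 0.2897, 0.303]
tool_rot: [0.91, 0.415, -0.001, 0.0]
ft_force: [-0.6, -0.0, -1.7]
opening: 0.0157
finger_force: 59.9
```

```bash
python3 - <<'E'
from h import *
s=snap('side'); s2=snap('top')
cv2.imwrite('pics/tray.png',cv2.resize(np.hstack([s['image'][110:290,220:420],s2['image'][140:320,160:360]]),(800,360),interpolation=cv2.INTER_CUBIC))
st=status.read_state();print(st['ft_force'],st['ee_pos'],st['time']); delta([.476,.290,.258],49)
E
```

```text
[ 0.69509288 -0.25949626 -1.43710686] [0.47613997 0.28954242 0.30421256] 18.2
shift [ 0.2 -0.4 46.2] turn [ 0.  -0.1  0. ]
```

View pics/tray.png

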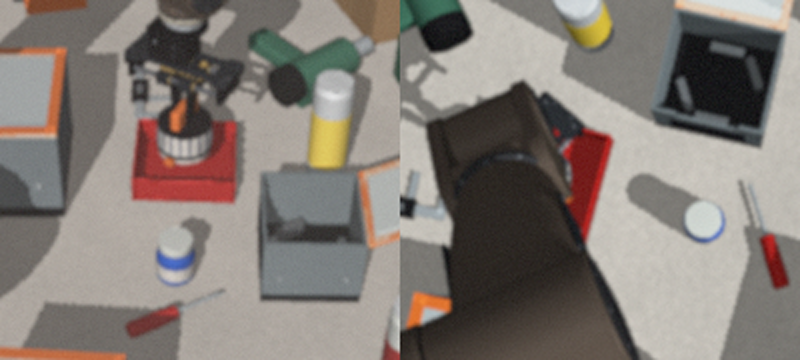

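The crop shows the filter hanging upright over the tray at (185,140), with the bay empty and the cover still open. I'll lower it gently.

Call:
arm_command(
  rows=[
    {"x": 0,"y": 0,"z": 12,"wx": 0,"wy": 0,"wz": 0,"grip": 1},
    {"x": 0,"y": 0,"z": 24,"wx": 0,"wy": 0,"wz": 0,"grip": 1},
    {"x": 0,"y": 0,"z": 33,"wx": 0,"wy": 0,"wz": 0,"grip": 1},
    {"x": 0,"y": 0,"z": 38,"wx": 0,"wy": 0,"wz": 0,"grip": 1},
    {"x": 0,"y": 0,"z": 40,"wx": 0,"wy": 0,"wz": 0,"grip": 1},
    {"x": 0,"y": 0,"z": 42,"wx": 0,"wy": 0,"wz": 0,"grip": 1},
    {"x": 0,"y": 0,"z": 43,"wx": 0,"wy": 0,"wz": 0,"grip": 1},
    {"x": 0,"y": 0,"z": 44,"wx": 0,"wy": 0,"wz": 0,"grip": 1},
    {"x": 0,"y": 0,"z": 44,"wx": 0,"wy": 0,"wz": 0,"grip": 1},
    {"x": 0,"y": 0,"z": 44,"wx": 0,"wy": 0,"wz": 0,"grip": 1},
  ],
  grip_force=60,
)

```text
time: 19.2
ee_pos: [0.4761, 0.2895, 0.2593]
tool_rot: [0.91, 0.415, 0.0, 0.0]
ft_force: [0.2, 0.2, -2.0]
opening: 0.0158
finger_force: 59.9
```

Call:
arm_command(
  rows=[
    {"x": 0,"y": 0,"z": 0.5,"wx": 0,"wy": 0,"wz": 0,"grip": 1},
    {"x": 0,"y": 0,"z": 1,"wx": 0,"wy": 0,"wz": 0,"grip": 1},
    {"x": 0,"y": 0,"z": 1.4,"wx": 0,"wy": 0,"wz": 0,"grip": 1},
    {"x": 0,"y": 0,"z": 1.4,"wx": 0,"wy": 0,"wz": 0,"grip": 1},
  ],
  grip_force=60,
)

```text
time: 19.6
ee_pos: [0.4761, 0.2895, 0.2581]
tool_rot: [0.91, 0.415, 0.0, 0.0]
ft_force: [-1.1, 1.0, 2.4]
opening: 0.0161
finger_force: 59.9
```

Contact: the vertical force changed from -2.0 to +2.4 N. I'll release and retreat straight up.

Call:
arm_command(
  rows=[
    {"x": 0,"y": 0,"z": 0,"wx": 0,"wy": 0,"wz": 0,"grip": 0.75},
    {"x": 0,"y": 0,"z": 0,"wx": 0,"wy": 0,"wz": 0,"grip": 0.5},
    {"x": 0,"y": 0,"z": 0,"wx": 0,"wy": 0,"wz": 0,"grip": 0.45},
    {"x": 0,"y": 0,"z": 0,"wx": 0,"wy": 0,"wz": 0,"grip": 0.45},
    {"x": 0,"y": 0,"z": 0,"wx": 0,"wy": 0,"wz": 0,"grip": 0.45},
    {"x": 0,"y": 0,"z": -15,"wx": 0,"wy": 0,"wz": 0,"grip": 0.45},
    {"x": 0,"y": 0,"z": -45,"wx": 0,"wy": 0,"wz": 0,"grip": 0.45},
    {"x": 0,"y": 0,"z": -85,"wx": 0,"wy": 0,"wz": 0,"grip": 0.45},
    {"x": 0,"y": 0,"z": -130,"wx": 0,"wy": 0,"wz": 0,"grip": 0.45},
    {"x": 0,"y": 0,"z": -170,"wx": 0,"wy": 0,"wz": 0,"grip": 0.45},
    {"x": 0,"y": 0,"z": -170,"wx": 0,"wy": 0,"wz": 0,"grip": 0.45},
    {"x": 0,"y": 0,"z": -170,"wx": 0,"wy": 0,"wz": 0,"grip": 0.45},
  ],
  grip_force=10,
)

```text
time: 20.8
ee_pos: [0.4758, 0.2893, 0.4282]
tool_rot: [0.91, 0.415, 0.001, 0.0]
ft_force: [-0.0, -0.9, -0.9]
opening: 0.0523
finger_force: 0.0
```

```bash
python3 - <<'E'
from h import *
s=snap('side'); cv2.imwrite('pics/final.png',cv2.resize(s['image'][100:420,220:640],(788,600),interpolation=cv2.INTER_CUBIC))
W=cloud(s); k=(np.linalg.norm(W[...,:2]-[.476,.29],axis=-1)<.06)&(W[...,2]<.12); z=W[k][:,2]
print('filter bar z',np.percentile(z,[95,99]), status.read_state()['time'])
E
```

```text
filter bar z [0.09708809 0.10163662] 20.85
```

View pics/final.png

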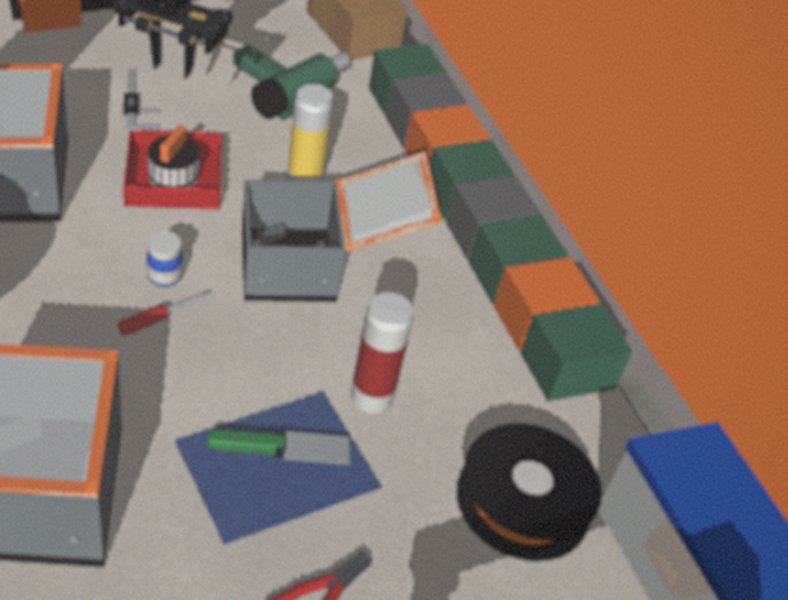

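The final picture shows the filter upright in the tray at (175,160), the cover laid back at (390,200), and the scraper flat on the mat at (280,445). The gripper is clear of everything.

```bash
python3 -c "
from rig import job
print(job.hand_in())"
```

```text
the job is handed in; nothing more can be done
None
```

The job is handed in at about 21 s of the 72 s allowed: the cover was pried open with the blade and lies right back, the scraper is flat on the blue mat again, and the filter stands upright in the red tray; no verdict was shown.

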